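Rock the nozzle block off the depositor for washing

ROBOT

A 7-joint arm with a two-finger parallel gripper is mounted at the origin on a cart in front of the work surface, level with it; the furniture and walls round the work are solid. World frame = base frame: x ahead of the robot, y to its left, z up, the work surface at z = 0. Lengths are in m, angles in rad, forces in N, time in s.
With the tool pointing down it reaches from about 0.425 to 0.8 m from the base axis. Payload 8.3 kg.
Tool frame: the origin (TCP) lies at the very end of the fingers, on their centre line; the grasp point (between the pads) lies 19 mm behind it; z points along the fingers, y is the line along which they close (so a half turn about z gives the same grasp; the last joint's range is limited). The gripper opens to 85 mm and grips with 20 to 120 N. Pads are 22 mm wide; open, the fingers measure 114 mm over their backs; the gripper's body (76 mm by 85 mm) begins 54 mm behind the grasp point. The pads swing forward as they close: fully open they stand 13 mm farther back than shut.
Start: joints at [-1.207, 0.383, 0.016, 1.37, -0.006, 1.388, -0.046], TCP at [0.259, 0.569, 0.231] pointing down, gripper open.
Joint ranges: [-2.95, 2.95], [-0.25, 2.06], [-1.52, 1.56], [0.18, 2.33], [-1.44, 4.58], [0.02, 2.06], [-3.01, 3.01]. Speed limits (rad/s): [2.39, 2.39, 3.01, 3.01, 3.14, 3.14, 3.14].

INTERFACE

Orientations are given as a unit quaternion [x, y, z, w].
In Python, from plant import r gives the robot as it stands.
- The arm moves only by the tool move_arm, never from a script. Its argument "steps" is a list that holds one entry, the list of rows, each a list of 4 numbers: the shift along the world's x, y, z in units of 40 mm (1.0 is 40 mm), then the turn about the world's z in rad. In form: [[[dx, dy, dz, yaw], ...]]. A call has exactly 8 rows; each row is the pose to reach, as a shift and turn from the pose commanded when the call began; what a row does not reach only later rows make up. A row lasts 1/8 s, in which the tool goes at most 62.5 mm and 10.7 degrees, less where a joint would pass 70% of its speed; a pose out of reach is approached as far as the arm can. A call with a gripper value outside its range is refused whole. "gripper" is the closure, from 0 (fully open) to 1 (shut), set as the call begins (left out, the last holds). The fingers move at their own pace and stop on an object; "newtons" is the grip in N (left out, the last holds). Time passes only in rows, so rows that repeat a pose let the fingers close, or fill a call up. It gives the time, the measured TCP pose, the force, the opening and the grip force at its end, in the units of the state.
- r.sense(): the state, without advancing time (a new reading comes with each control period).
- r.snapshot(name): name is "scene" or "top" or "wrist"; returns the picture (384x512x3 uint8, red, green, blue); there is no depth.
- r.camera_info(name): a dict with "vfov" (degrees; the focal length in pixels is half the picture's height over the tangent of half this angle, whatever the lens; pixels are square), "cx", "cy" (the principal point, pixels), "dist_coeffs" ([k1, k2, p1, p2, k3] as OpenCV has them; the pictures are not rectified), "rvec" (rotation vector, rad) and "tvec" (3), from world to camera coordinates, as OpenCV has them; the wrist camera has in their place "mount" (4x4, takes a point from camera to tool coordinates, whose origin is the TCP and whose axes are the flange's). Camera axes: x right, y down, z forward; pixel columns grow to the right and rows downward; lengths in m; the calibration is good to about 2 mm. A picture is of the moment at which its call begins: read the wrist's pose just before it. camera_info takes no time and is no camera call.
- r.finish_job(): hands the job in; it is judged then, once.
The state is a dict: "clock": time; "qpos": joint angles; "dq": joint speeds; "joint_torque": joint torques, N m; "eef_pos": TCP position; "orientation": TCP orientation; "force": force on the tool from outside, world axes, zero at the start; "moment": the same for the moment, N m; "grip_width": opening from 0.0 (shut) to 1.0 (fully open); "grasp_force": force on a finger pad.
Only numpy, scipy, OpenCV 4.12 (cv2) and the standard library are available. Lean on these libraries where they do the work, as an engineer would, in place of code of your own. Each camera call takes 0.05 s, during which the arm holds its last target. There are 200 camera calls.

TASK

The nozzle block sits tight on the two pins of the depositor's sloping seat, held by a spring catch at each end. Holding its grip, rock it gently from side to side so that first one end and then the other comes up past its catch, without wrenching it or pulling both ends off together; then set it down gently in the steel wash tray, standing upright on its foot, and let go of it. Leave the kitchen timer and the two pieces of chocolate bark where they are.

Things in the scene. Friction and masses are not known exactly. Their poses are not given: they have to be found in the camera images.
- depositor: White tabletop chocolate depositor with a round steel hopper, fixed, about 190 x 130 mm on the table, 335 mm high. Origin on the table straight below the middle of its sloping seat; x points to its back (away from the robot at yaw 0), y to its left, z up.
- hopper_front (a point): Foremost point of the hopper (60 mm radius, 225 to 318 mm above the table), which overhangs the seat; this point is 28 mm ahead of the depositor's origin and 280 mm up. A gripper pointing straight down at the grip would strike it: come tilted about 30 degrees, square to the seat (20 to 50 will do).
- seat: The sloping steel seat, 75 x 156 mm, fixed, rising to the back at 30 degrees. Origin at the middle of its top face, 85 mm above the table; z is square to the face (up and forward), y runs left along it, x up the slope. Two tapered pins, 13 mm long, stand 30 mm left and right of the origin and enter the block loosely. A spring catch lies over the rib at each end of the block.
- catch_left (a joint): Spring catch at the block's left (+y) end; reads 0 at rest, about 0.003 as its 10 mm roller is pushed aside. The rib must rise 6 mm to snap past, against about 15 N; raised 12 mm (7 degrees of tilt about the other end) it is free and rests on the roller. Pushing it back takes over twice as much. Pulling both ends straight takes about 30 N, a sideways push at the grip about 13 N.
- catch_right (a joint): The same catch at the block's right (-y) end. The rollers' middles lie 55 mm left and right of the seat's middle, 9 mm above its face.
- block_grip (a point): Nozzle block, at the upright black grip: 30 mm wide (y), 22 mm thick (x), 26 to 96 mm above the block's underside; this point is 75 mm above it. The aluminium block below is 36 (x) x 96 (y) x 24 mm, 106 over the end ribs, 4 nozzles on its front (-x). z points up out of it. Seated, it lies flat on the seat, axes as the seat's. 0.2 to 0.4 kg.
- block_left (a point): Middle of the rib at the foot of the block's left (+y) end, 50 mm from the block's middle, 3 mm above its underside (3 mm above the seat's face as seated).
- block_right (a point): Middle of the rib at the foot of the block's right (-y) end, 50 mm from the block's middle, 3 mm above its underside.
- tray_floor (a point): Middle of the floor of the shallow steel wash tray, fixed, 190 mm (x) x 170 mm (y) outside; floor 3 mm above the table, walls 3 mm thick with a rolled rim up to 25 mm above the table. Big enough for the block any way round. It stands to the right of the depositor.
- timer: Round red and white kitchen timer (bystander), 62 mm across, 48 mm high; origin at the middle of its underside.
- bark_small: Piece of chocolate bark (bystander), 47 x 54 x 12 mm; origin at the middle of its underside.
- bark_big: Piece of chocolate bark (bystander), 54 x 48 x 12 mm; origin at the middle of its underside.
Not all that is in view belongs to the job. There is more than one size of the part that bears block_grip; the job needs the middle-sized.

How it is judged:
On the way, in this order (a step that is already met when the one before it is completed fails the run):
1. one end of the block, either one, has been rocked up past its catch (raised more than 9.5 mm) while the other is still down (raised less than 5 mm) (((z of block_left in the frame of seat above 0.0125 m and z of block_right in the frame of seat below 0.008 m) or (z of block_right in the frame of seat above 0.0125 m and z of block_left in the frame of seat below 0.008 m))), for 0.1 s.
2. then the other end too is up past its catch (both raised more than 9.5 mm) (z of each of block_left, block_right in the frame of seat above 0.0125 m), for 0.1 s.
At the end, for the whole second after the job is handed in: The block stands upright (within 4 degrees) with its foot flat on the tray's floor, inside the walls, released (x of block_grip in the frame of tray_floor between -0.085 and 0.085 m and y of block_grip in the frame of tray_floor between -0.075 and 0.075 m and z of block_grip in the frame of tray_floor between 0.071 and 0.079 m and angle between block_grip's own z axis and vertical below 0.07 rad); the robot touches nothing.
It fails at once if the block is wrenched: more than 110 N in all between it and the depositor (contact force between block and depositor above 110 N).
It fails at once if the block is dropped or knocked into the tray: faster than 0.6 m/s when low over it (distance between block_grip and tray_floor below 0.14 m and linear speed of block above 0.6 m/s).
It fails at once if the timer or a piece of bark is moved by more than 20 mm (distance of any of timer, bark_small, bark_big from where it was at the start of the episode above 0.02 m).
It also fails if it takes over 50 s, if anything falls off the work surface, if the arm or the gripper's body presses on something with over 40 N, if the wrist force passes 120 N, or if a joint passes its speed limit or range.

## Working session

There is one attempt and no reset: what is moved stays moved. The work goes in short steps, Python scripts to look and compute and a tool call to move; the robot and the scene stay as the last step left them, time stands still between calls to the robot, and variables do not carry over. Pictures are saved under pics/ and viewed, at most 10 in all, crops included, and the job is handed in when it is done.

Besides the shell and the picture viewer there is one more tool, called after "Request:" as name([rows], argument=value, ...), one row to a line, values as JSON. move_arm: Moves the arm, as the interface text tells. Its arguments: {"type":"object","properties":{"steps":{"type":"array"},"gripper":{"type":"number"},"newtons":{"type":"number"}},"required":["steps"]}

```bash
mkdir -p pics; ls; python3 - <<'E'
from plant import r
import cv2,numpy as np
s=r.sense();print({k:np.round(v,3).tolist() for k,v in s.items()})
for n in("scene","top"):
    cv2.imwrite(f"pics/{n}0.png",r.snapshot(n)[:,:,::-1]); print(n,r.camera_info(n))
print(r.camera_info("wrist"))
E
```

```text
pics
{'clock': 0.0, 'qpos': [-1.207, 0.384, 0.016, 1.371, -0.006, 1.388, -0.046], 'dq': [0.002, -0.001, 0.0, 0.0, 0.0, 0.001, -0.001], 'joint_torque': [-0.001, -62.76, 0.844, -37.183, 0.017, 0.014, -0.0], 'eef_pos': [0.258, 0.568, 0.23], 'orientation': [0.212, 0.977, -0.001, -0.0], 'force': [-0.623, -0.012, 0.724], 'moment': [-0.029, -0.045, -0.016], 'grasp_force': 0.0, 'grip_width': 1.001}
scene {'vfov': 46.99820711653241, 'cx': 250.32200083087196, 'cy': 178.94770172367728, 'dist_coeffs': array([-0.016509,  0.      ,  0.      ,  0.      ,  0.      ]), 'rvec': array([ 1.35323882, -2.19977765,  0.89297407]), 'tvec': array([0.25015225, 0.49055581, 1.21314468])}
top {'vfov': 50.07396663494512, 'cx': 260.8263544518284, 'cy': 190.40781813773182, 'dist_coeffs': array([-0.03778828,  0.        ,  0.        ,  0.        ,  0.        ]), 'rvec': array([ 2.16174054, -2.16777689,  0.0758703 ]), 'tvec': array([0.0156244 , 0.55567326, 1.13511537])}
{'vfov': 69.46203873003488, 'cx': 255.04076080697212, 'cy': 190.64493646914585, 'dist_coeffs': array([-0.02074372,  0.        ,  0.        ,  0.        ,  0.        ]), 'mount': array([[-1.19156327e-04, -9.64658669e-01, -2.63502633e-01,
         6.68743902e-02],
       [ 9.99999977e-01, -6.73070831e-05, -2.05796663e-04,
         1.04767896e-03],
       [ 1.80787941e-04, -2.63502652e-01,  9.64658655e-01,
        -1.43891588e-01],
       [ 0.00000000e+00,  0.00000000e+00,  0.00000000e+00,
         1.00000000e+00]])}
```

View pics/scene0.png

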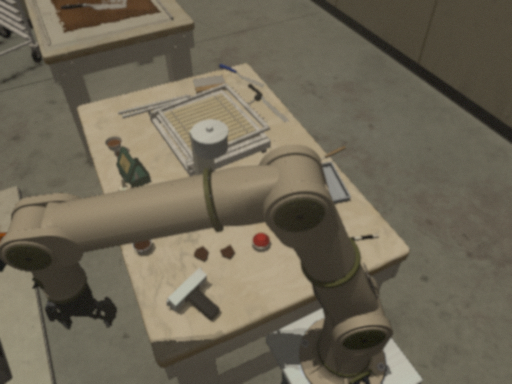

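View pics/top0.png

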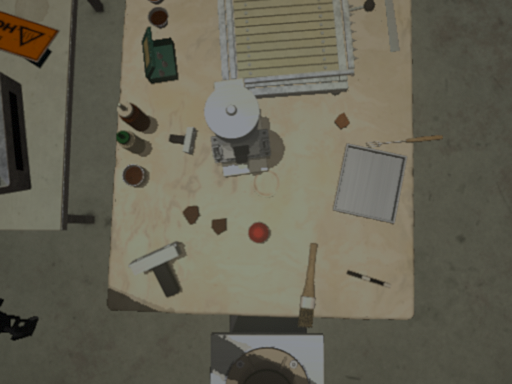

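View pics/c1.png

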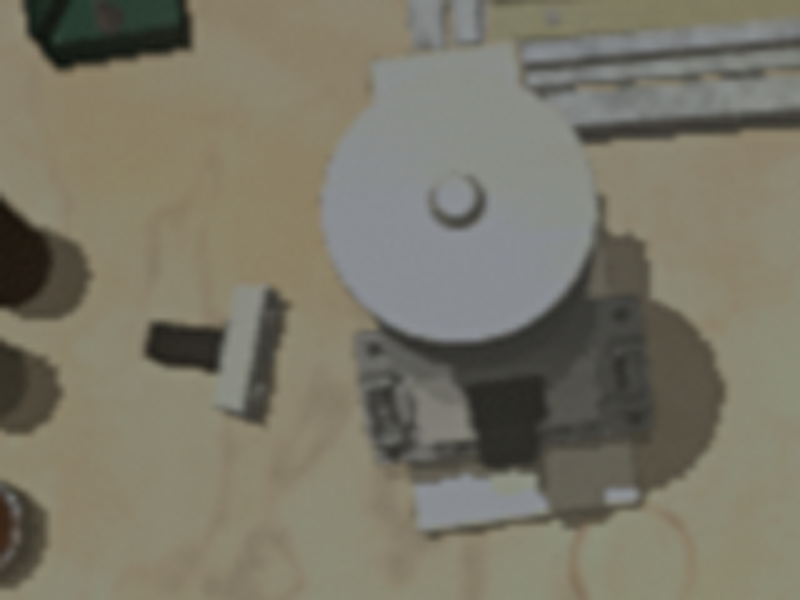

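Request:
move_arm([
  [[0.6,-1.2,0.5,0.07],[1.2,-2.4,1,0.14],[1.8,-3.6,1.5,0.21],[2.4,-4.8,2,0.28],[3,-6,2.5,0.35],[3.6,-7.2,3,0.42],[4.2,-8.4,3.5,0.49],[4.8,-9.6,4,0.56]],
], gripper=0)

```text
clock: 1.1
eef_pos: [0.451, 0.1831, 0.3917]
orientation: [-0.068, 0.998, -0.0, -0.0]
force: [1.1, 0.4, 0.7]
grip_width: 1.001
grasp_force: 0.0
```

Request:
move_arm([
  [[0.3,-0.5,1.3,0],[0.6,-1,2.6,0],[0.9,-1.5,3.9,0],[1.2,-2,5.2,0],[1.5,-2.5,6.5,0],[1.8,-3,7.8,0],[2.1,-3.5,9,0],[2.5,-3.5,10.2,0]],
])

```text
clock: 2.1
eef_pos: [0.505, 0.0564, 0.5842]
orientation: [-0.066, 0.997, 0.002, 0.036]
force: [-0.4, 0.6, -0.1]
grip_width: 0.995
grasp_force: 0.0
```

```bash
python3 - <<'E'
from h import *
s=r.sense();print(s["qpos"].round(3) if hasattr(s["qpos"],"round") else s["qpos"],s["eef_pos"],s["orientation"])
cv2.imwrite("pics/s1.png",r.snapshot("scene")[:,:,::-1])
cv2.imwrite("pics/w1.png",r.snapshot("wrist")[:,:,::-1])
E
```

```text
[-0.443  0.199  0.381  0.829 -0.087  2.054  1.589] [0.50504249 0.0563943  0.58420881] [-0.06649531  0.99714167  0.0017351   0.03583099]
```

Request:
move_arm([
  [[1,0,1,0],[2,0,2,0],[3,0,3,0],[4,0,4,0],[5,0,5,0],[6,0,6,0],[7,0,7,0],[8,0,8,0]],
])

```text
clock: 3.2
eef_pos: [0.5814, 0.0689, 0.7067]
orientation: [-0.069, 0.977, 0.011, 0.2]
force: [1.3, -0.8, -1.0]
grip_width: 1.0
grasp_force: 0.0
```

```bash
python3 - <<'E'
from h import *
s=r.sense();print(s["qpos"].round(3),R.from_quat(s["orientation"]).as_matrix()[:,2])
E
```

```text
[-0.096  0.34  -0.256  0.352  0.183  2.054  1.508] [ 0.38934933  0.04836365 -0.91981958]
```

Request:
move_arm([
  [[0.5,0,0.8,0],[1,0,1.6,0],[1,0,1.6,0],[0.3,0,0.5,0],[-0.4,0,-0.8,0],[-1,0,-2,0],[-2,0,-3,0],[-2.5,0,-4,0]],
])

```text
clock: 4.2
eef_pos: [0.484, 0.0682, 0.551]
orientation: [-0.068, 0.977, 0.009, 0.2]
force: [1.0, -1.4, 1.3]
grip_width: 1.002
grasp_force: 0.0
```

```bash
python3 - <<'E'
from h import *
s=r.sense();print(s["qpos"].round(3),R.from_quat(s["orientation"]).as_matrix()[:,2])
E
```

```text
[-0.663 -0.203  0.315  1.353  0.15   1.586  1.401] [ 0.38988527  0.04570366 -0.91972858]
```

Request:
move_arm([
  [[0.8,0,1.2,0],[1.6,0,2.4,0],[2.4,0,3.6,0],[2.8,0,4.4,0],[3.2,0,4.9,0],[3.6,0,5.3,0],[3.6,0,5.3,0],[3.6,0,5.3,0]],
])

```text
clock: 5.2
eef_pos: [0.6197, 0.0664, 0.7206]
orientation: [-0.066, 0.97, 0.011, 0.232]
force: [1.0, 0.0, -0.0]
grip_width: 0.996
grasp_force: 0.0
```

```bash
python3 - <<'E'
from h import *
s=r.sense();z=R.from_quat(s["orientation"]).as_matrix();print(s["qpos"].round(3),z.round(3),np.degrees(np.arccos(-z[2,2])),s["eef_pos"])
cv2.imwrite("pics/w2.png",r.snapshot("wrist")[:,:,::-1])
cv2.imwrite("pics/s2.png",r.snapshot("scene")[:,:,::-1])
E
```

```text
[-0.221  0.441  0.274  0.182 -0.189  2.055  1.578] [[-0.884 -0.134  0.449]
 [-0.124  0.991  0.051]
 [-0.452 -0.01  -0.892]] 26.856068820851476 [0.61972438 0.06638242 0.72057846]
```

Request:
move_arm([
  [[-0.6,0.1,-1.2,0],[-1.2,0.2,-2.4,0],[-1.8,0.4,-3.7,0],[-2.4,0.6,-5,0],[-3,0.7,-6.3,0],[-3.6,0.8,-7.6,0],[-4.2,0.9,-8.9,0],[-4.2,1,-10,0]],
])

```text
clock: 6.3
eef_pos: [0.4853, 0.1063, 0.325]
orientation: [-0.06, 0.975, 0.009, 0.215]
force: [0.4, -1.3, 0.4]
grip_width: 0.997
grasp_force: 0.0
```

```bash
cat > look.py <<'E'
from h import *
import sys,pickle
def shot(n):
    s=r.sense();i=r.snapshot("wrist")[:,:,::-1];cv2.imwrite(f"pics/{n}.png",i);pickle.dump({k:s[k] for k in("eef_pos","orientation")},open(f"pics/{n}.pkl","wb"))
    m=R.from_quat(s["orientation"]).as_matrix();print(s["clock"],s["eef_pos"],m.round(3).tolist(),s["qpos"].round(2))
shot(sys.argv[1])
E
python3 look.py a
```

```text
6.3 [0.48527966 0.10630162 0.32496111] [[-0.9, -0.122, 0.419], [-0.114, 0.993, 0.043], [-0.421, -0.009, -0.907]] [-0.38 -0.25  0.02  1.92  0.13  1.06  1.29]
```

Request:
move_arm([
  [[0,-0.7,0,0],[0,-1.4,0,0],[0,-2,0,0],[0,-2,0,0],[0,-2,0,0],[0,-2,0,0],[0,-2,0,0],[0,-2,0,0]],
])

```text
clock: 7.35
eef_pos: [0.4912, 0.0331, 0.3252]
orientation: [-0.067, 0.975, 0.011, 0.211]
force: [-0.7, -0.1, 0.1]
grip_width: 1.0
grasp_force: 0.0
```

```bash
python3 look.py b; python3 -c "
import cv2,numpy as np
a=cv2.imread('pics/a.png');b=cv2.imread('pics/b.png');cv2.imwrite('pics/ab.png',cv2.resize(np.hstack([a,b]),(800,300)))"
```

```text
7.35 [0.49123887 0.03311408 0.32524419] [[-0.902, -0.135, 0.41], [-0.126, 0.991, 0.05], [-0.413, -0.007, -0.911]] [ 0.11 -0.25 -0.2   1.91 -0.07  1.06  1.64]
```

View pics/ab.png

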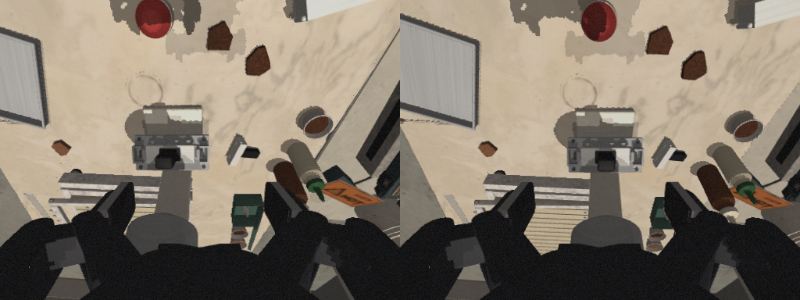

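```bash
python3 -c "
import cv2,numpy as np
for n,x in(('a',158),('b',203)):
    i=cv2.imread(f'pics/{n}.png')[128:228,x:x+125];cv2.imwrite(f'pics/c{n}.png',cv2.resize(i,None,fx=6,fy=6,interpolation=cv2.INTER_CUBIC))"
```

```text
(no output)
```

View pics/ca.png

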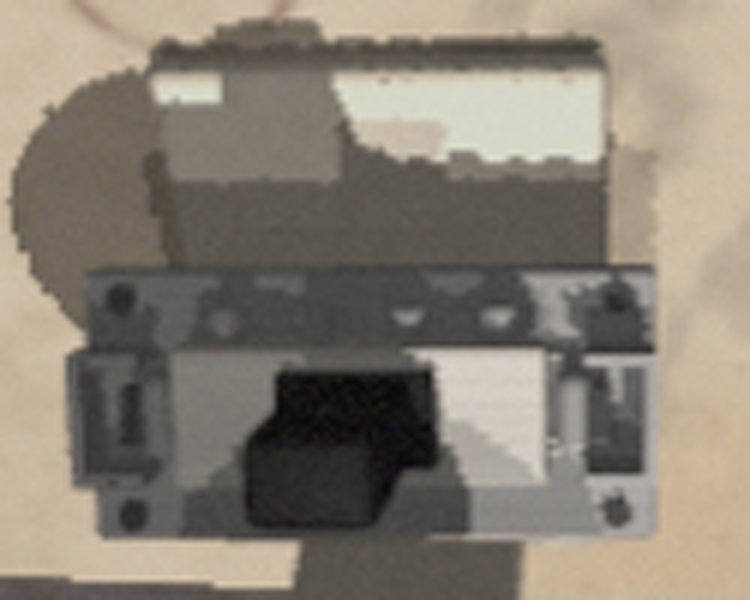

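View pics/cb.png

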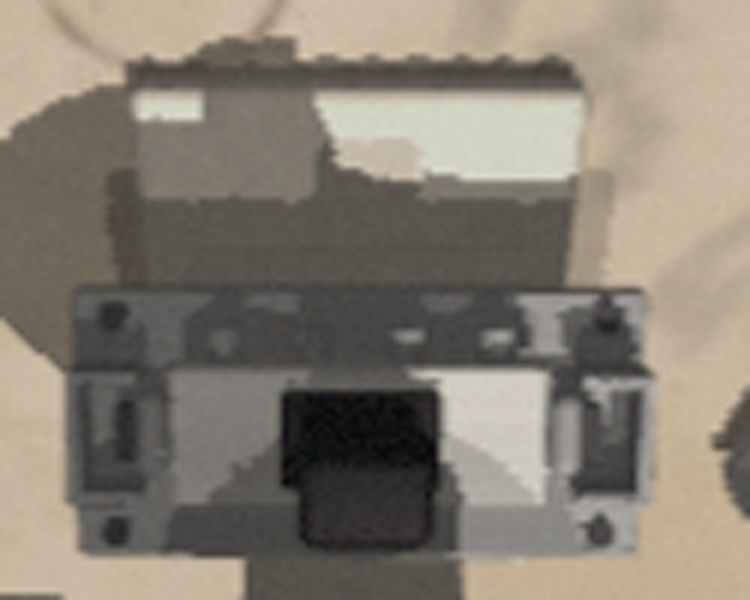

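```bash
cat > fit.py <<'E'
from h import *
import pickle
from scipy.optimize import least_squares
# seat-frame points: x up slope, y left, z normal (mm)
S={"fr":(-37.5,-78,0),"fl":(-37.5,78,0),"bl":(37.5,78,0),"br":(37.5,-78,0),
 "tfr":(-11,-15,96),"tfl":(-11,15,96),"tbr":(11,-15,96),"tbl":(11,15,96),"gfr":(-11,-15,24),"gfl":(-11,15,24)}
P={"a":(158,{"fr":(88,268),"fl":(655,268),"bl":(657,540),"br":(100,540),"tfr":(258,443),"tfl":(395,440),"tbr":(248,522),"tbl":(378,526),"gfr":(278,370),"gfl":(436,370)}),
"b":(203,{"fr":(75,288),"fl":(645,290),"bl":(637,555),"br":(80,553),"tfr":(300,463),"tfl":(438,463),"tbr":(303,546),"tbl":(432,548),"gfr":(283,392),"gfl":(438,392)})}
sl=R.from_euler("y",-30,degrees=True)
def w(q,v): return R.from_euler("z",q[3])@np.eye(3) if 0 else R.from_euler("z",q[3]).apply(sl.apply(np.array(v)/1000))+q[:3]
def res(q):
    e=[]
    for n,(x0,d) in P.items():
        C=cam("wrist",pickle.load(open(f"pics/{n}.pkl","rb")))
        p=proj(C,[w(q,S[k]) for k in d]);m=np.array([[x0+u/6-.4,128+v/6-.4] for u,v in d.values()]);e.append(p-m)
    return np.array(e)
if __name__=="__main__":
    f=least_squares(lambda q:res(q).ravel(),[.64,.06,.085,.1]);q=f.x
    print(q.round(4),"rms px",np.sqrt((f.fun**2).mean()));print(res(q).round(1).tolist())
    for k in ["tfr","tbr","tfl","tbl"]:
        print(k,tri([ray(cam("wrist",pickle.load(open(f"pics/{n}.pkl","rb"))),(x0+d[k][0]/6-.4,128+d[k][1]/6-.4)) for n,(x0,d) in P.items()])[0].round(4),w(q,S[k]).round(4))
    for n,v in [("grip75",(0,0,75)),("top",(0,0,96)),("hop(sanity)",None)]:
        if v: print(n,w(q,v).round(4))
    print("normal",(w(q,(0,0,1000))-q[:3]).round(3),"y",(w(q,(0,1000,0))-q[:3]).round(3))
    print("top px",proj(cam("top"),[w(q,(0,0,96))]))
E
python3 fit.py
```

```text
[0.6721 0.0694 0.0814 0.1277] rms px 1.4330693229179847
[[[-0.1, -0.3], [0.6, -0.2], [-0.1, -1.0], [0.3, -1.4], [-2.0, -1.3], [-2.0, -0.7], [0.3, 1.8], [1.2, 1.2], [4.4, 1.3], [-2.8, 1.3]], [[0.2, -0.9], [0.1, -0.2], [-0.5, -0.2], [-0.0, -0.8], [0.3, -1.4], [0.1, -1.1], [-0.4, 1.0], [0.7, 0.9], [3.6, 0.7], [-3.2, 0.9]]]
tfr [0.6284 0.0482 0.149 ] [0.6169 0.0472 0.1591]
tbr [0.6314 0.0496 0.1718] [0.6358 0.0497 0.1701]
tfl [0.6231 0.0792 0.1497] [0.6131 0.077  0.1591]
tbl [0.6289 0.0779 0.1713] [0.632  0.0794 0.1701]
grip75 [0.6349 0.0647 0.1464]
top [0.6245 0.0633 0.1646]
normal [-0.496 -0.064  0.866] y [-0.127  0.992  0.   ]
top px [[239.95196831 158.09757032]]
```

Request:
move_arm([
  [[0,0.1,1.5,0],[0.1,0.2,3,0],[0.2,0.3,4.5,0],[0.3,0.5,6,0],[0.5,0.6,7.5,0],[0.7,0.7,9,0],[0.9,0.8,10.5,0],[1,0.8,12,0]],
])

```text
clock: 8.4
eef_pos: [0.5316, 0.0421, 0.7487]
orientation: [-0.04, 0.969, 0.055, 0.238]
force: [1.4, -1.7, -0.7]
grip_width: 1.0
grasp_force: 0.0
```

Request:
move_arm([
  [[0,0,0.4,0],[0,0,0.8,0],[0,0,1.2,0],[0,0,1.6,0],[0,0,1.6,0],[0,0,1.6,0],[0,0,1.6,0],[0,0,1.6,0]],
])

```text
clock: 9.4
eef_pos: [0.5224, 0.04, 0.7783]
orientation: [-0.037, 0.964, 0.056, 0.258]
force: [0.0, -0.1, -0.4]
grip_width: 0.999
grasp_force: 0.0
```

```bash
sed -i 's/^S={/S={/; s/,"gfr":(2[^)]*),"gfl":([^)]*)//' fit.py; sed -i 's/,"gfr":(278,370),"gfl":(436,370)//' fit.py; python3 fit.py; python3 - <<'E'
from h import *
s=r.sense();z=R.from_quat(s["orientation"]).as_matrix();print(s["clock"],s["qpos"].round(3),z.round(3).tolist(),np.degrees(np.arccos(-z[2,2])),s["eef_pos"])
E
```

```text
[0.6742 0.0699 0.0796 0.1284] rms px 0.8825829065750662
[[[0.4, 0.1], [0.5, 0.2], [-0.1, -0.9], [0.7, -1.2], [-1.6, -1.0], [-1.8, -0.4], [0.7, 2.0], [1.4, 1.4]], [[0.4, -0.5], [-0.2, 0.2], [-0.8, -0.0], [0.2, -0.7], [0.3, -1.1], [-0.1, -0.8], [-0.4, 1.1], [0.5, 1.0]]]
tfr [0.6285 0.0484 0.1489] [0.619  0.0477 0.1573]
tbr [0.6315 0.0498 0.1717] [0.6379 0.0501 0.1683]
tfl [0.6231 0.0794 0.1496] [0.6152 0.0774 0.1573]
tbl [0.629  0.078  0.1712] [0.6341 0.0798 0.1683]
grip75 [0.637  0.0651 0.1446]
top [0.6266 0.0638 0.1628]
normal [-0.496 -0.064  0.866] y [-0.128  0.992  0.   ]
top px [[239.83257368 157.40161699]]
9.4 [-0.159  0.219  0.187  0.343 -0.197  2.054  1.521] [[-0.865, -0.1, 0.492], [-0.042, 0.991, 0.127], [-0.501, 0.089, -0.861]] 30.567494175684587 [0.52240751 0.04002307 0.77832917]
```

Request:
move_arm([
  [[0.1,0,-1.5,0],[0.2,0,-3,0],[0.3,0.1,-4.5,0],[0.4,0.1,-6,0],[0.5,0.1,-7.5,0],[0.6,0.1,-9,0],[0.8,0.1,-10.5,0],[0.9,0.1,-12,0]],
], gripper=0.4, newtons=30)

```text
clock: 10.4
eef_pos: [0.5558, 0.0439, 0.322]
orientation: [-0.037, 0.964, 0.056, 0.258]
force: [1.3, 1.2, -0.2]
grip_width: 0.601
grasp_force: 0.0
```

```bash
python3 look.py c
```

```text
10.4 [0.55583568 0.04385772 0.3219806 ] [[-0.864, -0.1, 0.493], [-0.042, 0.991, 0.127], [-0.501, 0.089, -0.861]] [-0.27 -0.19  0.17  1.9  -0.06  0.9   1.57]
```

Request:
move_arm([
  [[0.2,0.1,-0.8,0],[0.4,0.1,-1.6,0],[0.7,0.2,-2.3,0],[0.7,0.2,-2.3,0],[0.7,0.2,-2.3,0],[0.7,0.2,-2.3,0],[0.7,0.2,-2.3,0],[0.7,0.2,-2.3,0]],
])

```text
clock: 11.45
eef_pos: [0.5843, 0.0519, 0.2327]
orientation: [-0.037, 0.964, 0.056, 0.258]
force: [-0.6, 0.4, -0.3]
grip_width: 0.599
grasp_force: 0.0
```

```bash
python3 look.py d; python3 -c "
import cv2
i=cv2.imread('pics/d.png');cv2.imwrite('pics/cd.png',cv2.resize(i[134:384,100:420],None,fx=2.4,fy=2.4,interpolation=cv2.INTER_CUBIC))"
```

```text
11.45 [0.58432395 0.05194486 0.23273407] [[-0.864, -0.1, 0.494], [-0.042, 0.991, 0.127], [-0.502, 0.089, -0.86]] [-0.28 -0.06  0.18  2.   -0.11  0.68  1.61]
```

View pics/cd.png

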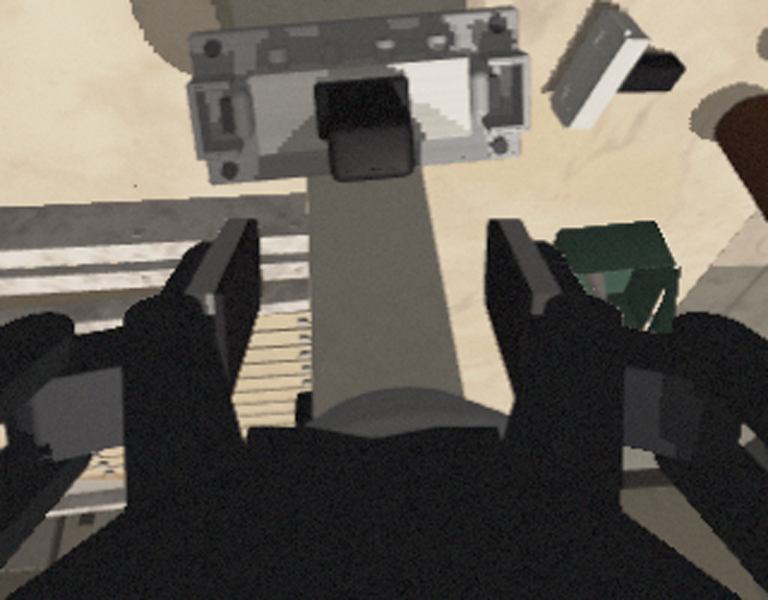

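```bash
python3 - <<'E'
import fit
from fit import *
P["d"]=(0,{})
D={"fr":(190,35),"fl":(516,8),"bl":(521,155),"br":(210,184),"tfr":(330,130),"tfl":(411,124),"tbr":(334,179),"tbl":(412,175)}
P["d"]=(0,{k:((100+(u-1)/2.4+.4)*6,(134+(v-1)/2.4+.4-128)*6) for k,(u,v) in D.items()})
for fz in (None,.085):
    g=(lambda q:res(q).ravel()) if fz is None else (lambda p:res(np.r_[p[:2],fz,p[2]]).ravel())
    f=least_squares(g,[.67,.07,.08,.12] if fz is None else [.67,.07,.12]);q=f.x if fz is None else np.r_[f.x[:2],fz,f.x[2]]
    print(q.round(4),np.sqrt((f.fun**2).mean()));print(res(q)[2].round(1).tolist())
    print("g80",w(q,(0,0,80)).round(4),"g80 front3",w(q,(-3,0,80)).round(4))
    C=[cam("wrist",pickle.load(open(f"pics/{n}.pkl","rb"))) for n in P]
    for k in D: print(k,tri([ray(c,(x0+d[k][0]/6-.4,128+d[k][1]/6-.4)) for c,(x0,d) in zip(C,P.values())])[0].round(4),w(q,S[k]).round(4))
E
```

```text
[0.6746 0.0699 0.0792 0.1321] 1.027115663568607
[[0.6, -0.7], [-0.3, 0.0], [-1.6, 0.1], [1.2, -0.9], [-1.0, -1.4], [0.7, -1.9], [-0.4, 2.8], [1.7, 1.4]]
g80 [0.635  0.0646 0.1485] g80 front3 [0.6324 0.0643 0.147 ]
fr [ 0.6528 -0.0124  0.0608] [ 0.6527 -0.0117  0.0605]
fl [0.6294 0.1419 0.0642] [0.6321 0.1429 0.0605]
bl [0.6926 0.1512 0.1026] [0.6965 0.1515 0.098 ]
br [ 0.7149 -0.0037  0.1018] [ 0.7171 -0.0032  0.098 ]
tfr [0.6272 0.0486 0.1504] [0.6196 0.0474 0.1568]
tfl [0.6243 0.0793 0.1489] [0.6156 0.0772 0.1568]
tbr [0.6323 0.0498 0.1707] [0.6385 0.0499 0.1678]
tbl [0.631  0.078  0.1693] [0.6345 0.0797 0.1678]
[0.6694 0.0693 0.085  0.1324] 1.3045982089522994
[[-0.9, -1.4], [1.5, -1.0], [0.2, 0.6], [0.0, -0.1], [-1.1, -1.0], [1.8, -1.6], [-0.4, 4.0], [2.8, 2.5]]
g80 [0.6297 0.064  0.1543] g80 front3 [0.6271 0.0637 0.1528]
fr [ 0.6528 -0.0124  0.0608] [ 0.6475 -0.0123  0.0663]
fl [0.6294 0.1419 0.0642] [0.6269 0.1423 0.0663]
bl [0.6926 0.1512 0.1026] [0.6913 0.1509 0.1038]
br [ 0.7149 -0.0037  0.1018] [ 0.7119 -0.0037  0.1038]
tfr [0.6272 0.0486 0.1504] [0.6143 0.0468 0.1626]
tfl [0.6243 0.0793 0.1489] [0.6104 0.0766 0.1626]
tbr [0.6323 0.0498 0.1707] [0.6332 0.0494 0.1736]
tbl [0.631  0.078  0.1693] [0.6292 0.0791 0.1736]
```

Request:
move_arm([
  [[0.3,0.1,-0.5,0],[0.6,0.2,-1,0],[0.9,0.25,-1.5,0],[1.1,0.3,-2,0],[1.3,0.35,-2.3,0],[1.4,0.4,-2.5,0],[1.4,0.4,-2.5,0],[1.4,0.4,-2.5,0]],
])

```text
clock: 12.5
eef_pos: [0.6405, 0.0679, 0.1329]
orientation: [-0.037, 0.964, 0.056, 0.258]
force: [-0.2, -0.4, -0.3]
grip_width: 0.602
grasp_force: 0.0
```

```bash
python3 look.py e; python3 -c "
import cv2
i=cv2.imread('pics/e.png');cv2.imwrite('pics/ce.png',cv2.resize(i[134:384,100:420],None,fx=2.4,fy=2.4,interpolation=cv2.INTER_CUBIC))"
```

```text
12.5 [0.64047142 0.06793742 0.1328506 ] [[-0.864, -0.1, 0.494], [-0.042, 0.991, 0.127], [-0.502, 0.089, -0.86]] [-0.28  0.17  0.18  1.99 -0.23  0.45  1.72]
```

View pics/ce.png

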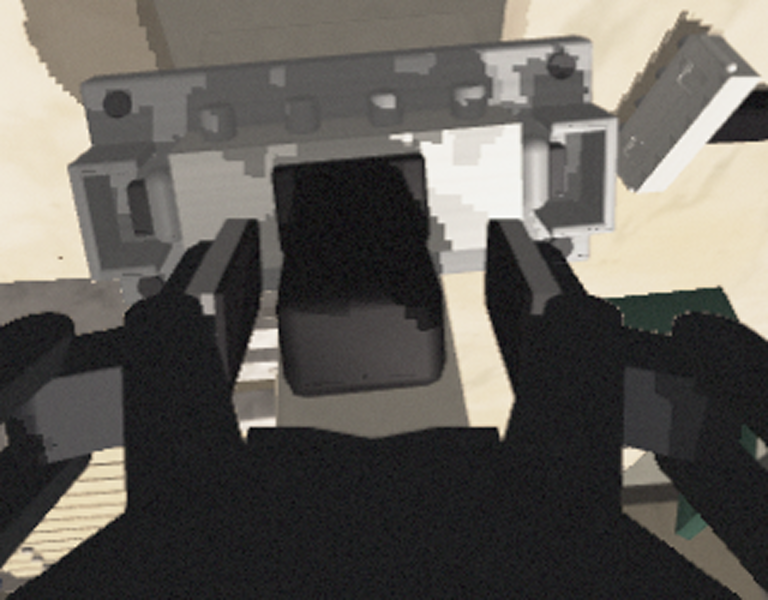

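Request:
move_arm([
  [[0,0.1,0,0],[0,0.15,0,0],[0,0.2,0,0],[0,0.24,0.02,0],[-0.05,0.28,0.05,0],[-0.05,0.3,0.05,0],[-0.05,0.3,0.05,0],[-0.05,0.3,0.05,0]],
])

```text
clock: 13.55
eef_pos: [0.6386, 0.077, 0.1339]
orientation: [-0.035, 0.964, 0.055, 0.258]
force: [1.1, -7.6, -0.6]
grip_width: 0.596
grasp_force: 3.9
```

Request:
move_arm([
  [[0,0.05,0.02,0],[0,0.1,0.04,0],[0,0.14,0.06,0],[0,0.18,0.08,0],[0,0.22,0.08,0],[0,0.22,0.08,0],[0,0.22,0.08,0],[0,0.22,0.08,0]],
])

```text
clock: 14.55
eef_pos: [0.639, 0.0842, 0.1379]
orientation: [-0.034, 0.964, 0.054, 0.258]
force: [-4.1, -12.8, 7.3]
grip_width: 0.602
grasp_force: 6.2
```

Request:
move_arm([
  [[-0.03,0.05,0.04,0],[-0.05,0.1,0.08,0],[-0.06,0.14,0.1,0],[-0.07,0.17,0.12,0],[-0.07,0.17,0.12,0],[-0.07,0.17,0.12,0],[-0.07,0.17,0.12,0],[-0.07,0.17,0.12,0]],
])

```text
clock: 15.55
eef_pos: [0.6365, 0.09, 0.1432]
orientation: [-0.034, 0.964, 0.054, 0.259]
force: [-6.7, -15.8, 10.2]
grip_width: 0.603
grasp_force: 8.3
```

```bash
python3 look.py f; python3 -c "
import cv2
i=cv2.imread('pics/f.png');cv2.imwrite('pics/cf.png',cv2.resize(i[134:384,100:420],None,fx=2.4,fy=2.4,interpolation=cv2.INTER_CUBIC))"
```

```text
15.55 [0.63650446 0.08996069 0.14321277] [[-0.864, -0.093, 0.495], [-0.037, 0.992, 0.122], [-0.503, 0.087, -0.86]] [-0.35  0.16  0.19  1.99 -0.15  0.47  1.59]
```

View pics/cf.png

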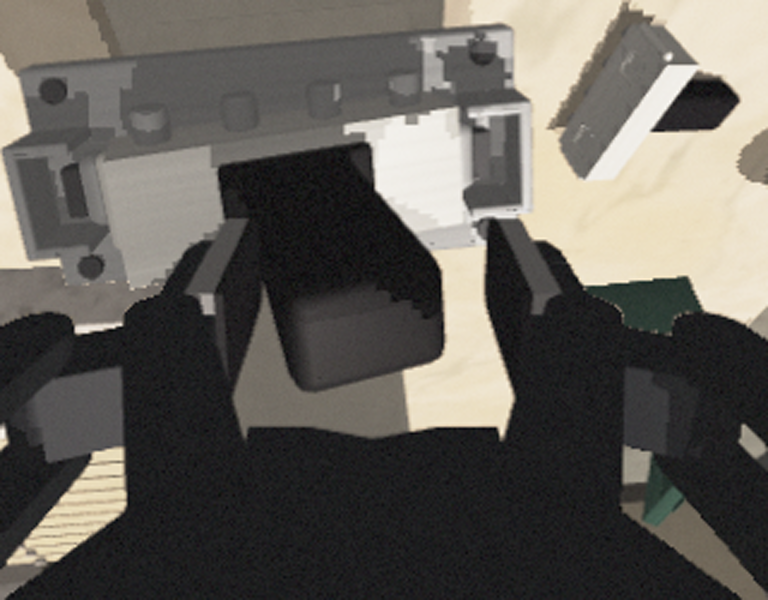

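```bash
cat > roll.py <<'E'
from fit import *
Q=[.672,.0696,.082,.132]
def blk(a,dy,dz,v):  # rotate about x through (0,0,0) of block, then shift
    p=R.from_euler("x",a,degrees=True).apply(np.array(v,float));return p+[0,dy,dz]
def go(n,D,Q=Q):
    C=cam("wrist",pickle.load(open(f"pics/{n}.pkl","rb")))
    m=np.array([(100+(u-1)/2.4+.4,134+(v-1)/2.4+.4) for u,v in D.values()])
    def g(p):
        return np.array([proj(C,[w(Q,blk(*p[:3],V[k])+[p[3],0,0])])[0] for k in D])-m
    f=least_squares(lambda p:np.r_[g(p).ravel(),p[3]*.1,p[2]*.05],[0,0,0,0]);p=f.x
    print(n,p.round(2),np.sqrt((f.fun**2).mean()).round(2),"ribs z L,R:",blk(*p[:3],(0,50,3))[2].round(1),blk(*p[:3],(0,-50,3))[2].round(1));return p
V={"bl":(11,15,96),"br":(11,-15,96),"gr":(-12,-15,26),"gl":(-12,15,26),"tr":(-18,-48,24),"tl":(-18,48,24),"ur":(18,-48,24)}
E
python3 - <<'E'
from roll import *
go("e",{"br":(300,392),"bl":(438,380),"gr":(274,168),"gl":(422,153),"tr":(168,155),"tl":(522,122)})
go("f",{"br":(312,389),"bl":(439,354),"gr":(220,168),"gl":(368,144),"tr":(105,158),"tl":(462,106)})
E
```

```text
e [-0.24 -0.23  0.26 -0.66] 3.81 ribs z L,R: 3.0 3.5
f [-13.61   2.    12.73   0.07] 3.98 ribs z L,R: 3.9 27.4
```

Request:
move_arm([
  [[0.02,-0.12,0,0],[0.04,-0.24,0,0],[0.05,-0.36,0,0],[0.06,-0.44,0,0],[0.07,-0.5,0,0],[0.08,-0.56,0,0],[0.08,-0.6,0,0],[0.08,-0.6,0,0]],
])

```text
clock: 16.6
eef_pos: [0.6386, 0.0715, 0.1421]
orientation: [-0.037, 0.964, 0.056, 0.258]
force: [0.2, 0.2, 0.3]
grip_width: 0.602
grasp_force: 0.0
```

Request:
move_arm([
  [[0.01,-0.06,0,0],[0.02,-0.12,0,0],[0.03,-0.18,0,0],[0.03,-0.24,0,0],[0.04,-0.28,0,0],[0.05,-0.32,0,0],[0.05,-0.35,0,0],[0.05,-0.35,0,0]],
])

```text
clock: 17.6
eef_pos: [0.6406, 0.0573, 0.142]
orientation: [-0.037, 0.964, 0.056, 0.258]
force: [0.9, 1.2, -0.2]
grip_width: 0.6
grasp_force: 0.4
```

Request:
move_arm([
  [[0,-0.07,0.02,0],[0,-0.13,0.04,0],[0,-0.19,0.06,0],[0,-0.25,0.08,0],[0,-0.3,0.09,0],[0,-0.34,0.1,0],[0,-0.34,0.1,0],[0,-0.34,0.1,0]],
])

```text
clock: 18.6
eef_pos: [0.6406, 0.0441, 0.146]
orientation: [-0.037, 0.964, 0.056, 0.258]
force: [0.7, 0.3, -0.8]
grip_width: 0.6
grasp_force: 0.0
```

Request:
move_arm([
  [[0,0.1,0,0],[0,0.2,0,0],[0.05,0.2,-0.1,0],[0.1,0.2,-0.18,0],[0.1,0.2,-0.18,0],[0.1,0.2,-0.18,0],[0.1,0.2,-0.18,0],[0.1,0.2,-0.18,0]],
])

```text
clock: 19.6
eef_pos: [0.6447, 0.0519, 0.139]
orientation: [-0.037, 0.964, 0.056, 0.258]
force: [0.2, 0.5, 0.3]
grip_width: 0.601
grasp_force: 0.0
```

Request:
move_arm([
  [[0,0,0,0],[0,0,0,0],[0,0,0,0],[0,0,0,0],[0,0,0,0],[0,0,0,0],[0,0,0,0],[0,0,0,0]],
], gripper=0.8, newtons=40)

```text
clock: 20.6
eef_pos: [0.6446, 0.052, 0.1389]
orientation: [-0.037, 0.964, 0.056, 0.258]
force: [-0.2, -0.3, 0.4]
grip_width: 0.2
grasp_force: 0.0
```

```bash
python3 look.py g; python3 - <<'E'
from h import *
t=r.snapshot("top")[:,:,::-1];cv2.imwrite("pics/t2.png",t)
s=r.snapshot("scene")[:,:,::-1];cv2.imwrite("pics/s3.png",s)
g=cv2.imread("pics/g.png")
A=cv2.resize(g,(512,384)); B=cv2.resize(t[90:210,170:300],(288,266),interpolation=cv2.INTER_CUBIC)
S=cv2.resize(s,(288,216)); o=np.zeros((600,800,3),np.uint8)
o[:384,:512]=A;o[:266,512:]=B;o[270:486,512:]=S
o[384:600,:512]=cv2.resize(cv2.imread("pics/g.png")[134:300,100:420],(512,216))
cv2.imwrite("pics/comp.png",o)
E
```

```text
20.6 [0.64462126 0.05200822 0.13885218] [[-0.864, -0.1, 0.493], [-0.042, 0.991, 0.127], [-0.501, 0.089, -0.861]] [-0.25  0.17  0.18  1.98 -0.27  0.48  1.78]
```

View pics/comp.png

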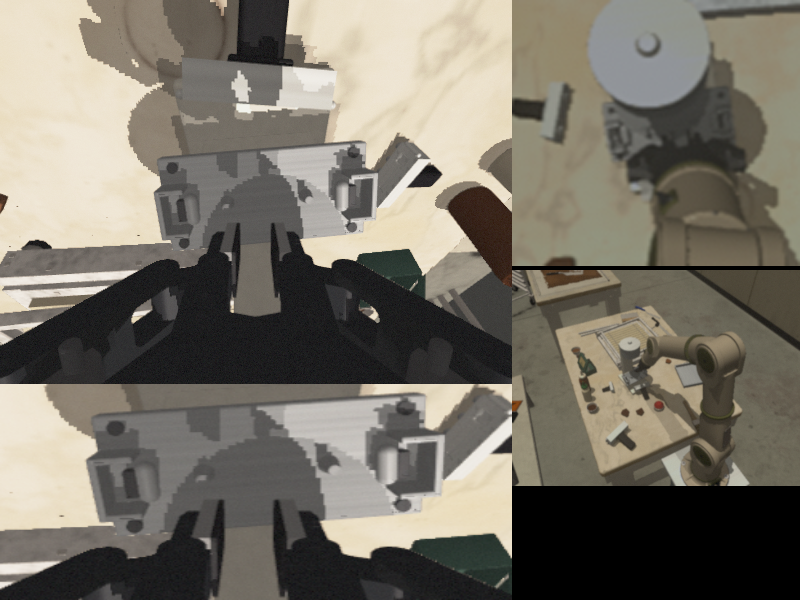

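Request:
move_arm([
  [[-0.4,0,0.8,0],[-0.9,0,1.8,0],[-1.5,0,2.8,0],[-2.2,0,3.8,0],[-2.9,0,4.5,0],[-3.5,0,5,0],[-3.8,0,5.2,0],[-3.8,0,5.2,0]],
], gripper=0.4, newtons=30)

```text
clock: 21.75
eef_pos: [0.5145, 0.0554, 0.3345]
orientation: [-0.038, 0.967, 0.057, 0.246]
force: [0.9, -0.0, 0.9]
grip_width: 0.603
grasp_force: 0.0
```

```bash
python3 look.py h; python3 - <<'E'
import cv2
g=cv2.imread("pics/h.png").max(axis=2)
for y in range(60,250,5): print(y,''.join(" .:-=+*#%@"[9-min(9,int(v)//26)] for v in g[y,120:380:2]))
E
```

```text
21.75 [0.5144881  0.05541411 0.33445163] [[-0.876, -0.101, 0.471], [-0.045, 0.991, 0.128], [-0.48, 0.091, -0.873]] [ 0.34 -0.25 -0.36  1.91 -0.24  0.98  1.7 ]
60 ..............................................:::::++%%%%%%%%%%#....::::...................................................:::::::
65 .................................................:.++%%%%%%%%%%+...........................................................::::::.
70 .........................................::::..:..:++%%%#%%%%%%-..................................................................
75 ..............................................:...++*%%%%#%%%%%-..........................................:...:............:......
80 ...............................................:-:++*%%%%%#%%%%-....::..................................:::::::...................
85 ...........................:....................:=+++%%%#%%%%%%:...:::................................:::::::::...................
90 ...........................:..........++++++++++++++*%%%%###%%%....:::..........::................::......:::::::::...............
95 
[... 3480 characters left out ...]
%%%%%%%%:.............-::
225 .........:..................::-..:=++=********+***+++*******************=...................**+###+%%%%%%%##%#%%%#:...........::::
230 **+*++++***++---::.....:....::.....:#####@%%=::::.::+********************:.................-@@@#####+%##%##########:........::::::
235 :....................::--==+++++%%######%%@%#**+****+********************-.................-@@%%######%@#****#%%%%%#.......:::::::
240 ********************+***++++#@@%%######@%%%@+::.....+********************+.................=%@@@@%#####@@%%**%%%%%%:.....:::::::::
245 ++++++++++++++=--.........:%@@%%#####%@%%%@%+--::...=*********#####*##****:.....::.........*@@%@@%%#####%%@@%#%%%%:.....==========
```

```bash
python3 - <<'E'
import cv2
for n,ys,xs in(("h",range(0,134,3),range(186,284)),("g",range(0,160,4),range(150,370,2))):
    g=cv2.imread(f"pics/{n}.png").max(axis=2);print(n,xs[0])
    for y in ys: print(y,''.join(" .:-=+*#%@"[9-min(9,int(g[y,x])//26)] for x in xs))
E
```

```text
h 186
0 ++++++*#########*##+=#############++++++++++-:::::::::::::::::::::::::::::.....................-*%
3 ++++++++*#########################++++++++=-::::::::::::::::::::::::::::.......................-*%
6 ++++=+++++++*####################++++++==::::::::::::::::::::::::::::::::.....................-*%%
9 ..-++++++++++*****#############+++=::::::::::::::::::::::::::::::::::::::.....................-*%#
12 ......=++++++++*******::::::::::::::::::::::::::::::::::::::::::::::::::::...................-*#%#
15 ......-=+++++++++******::::::::::::::::::::::::::::::::::::::::::::::::::::..............:...-*##*
18 ::::::..=++++++*+******:::::::::::::::::::::::::::::::::::::::::::::::::::::::...........:::=*#%##
21 :::::::::***+++********:::::::::::::::::::::::::::::::::::::::::::::::::::::::::::::::::::::=*#%##
24 :::::::::::***********+:::::::::::::::::::::::::::::::::::::::::::::::::::::::::::::::::::::::=###
27 :::::::::::::-******::::::::::::::::::::::::::::::::::::::::::::::::::::::::::::::::::::::::::::..
30 :::::::::::::::::---:::::::::::::::::::::::::::::::::::::::::::::::::::::::
[... 7379 characters left out ...]
    .......
136 =============****+++++++++++++++++++++++++++++++++++++++++++++++++++++++++++++++++++++++::...       ..........
140 ==============****++++++++++++++++++++++++++++++++++++++++++++++++++++++++++++++++++++++:...       .:::-=-:...
144 ===============+***+++++++++++++++++++++++++++++++++++++++++++++++++++++++++++**************++++====+++::::::.
148 ===============+***+++++++++++++++++++++++++++++++++++*************++++++===---::::::::::::::::::::+#**+=:::..
152 ================*+*++++++++++******************+++++++*=--------::::::::::::::::::::::::::::-==++++###***:::. 
156 ======+++**************+++++++++++**********++++++++++****=-----:::::::::::::::::::::::::::::=+++***#%%%**=-.
```

```bash
python3 - <<'E'
from roll import *
c={n:cam("wrist",pickle.load(open(f"pics/{n}.pkl","rb"))) for n in "abgh"}
A=lambda u,v:(158+u/6-.4,128+v/6-.4); B=lambda u,v:(203+u/6-.4,128+v/6-.4)
F={"upR":(A(152,70),B(132,92)),"upL":(A(603,68),B(582,92)),"loR":(A(152,42),B(130,64)),"loL":(A(603,42),B(575,64))}
for k,(p,q) in F.items():
    X,e=tri([ray(c["a"],p),ray(c["b"],q)]);print(k,X.round(3),np.round(e,4),"h",proj(c["h"],[X]).round(0),"g",proj(c["g"],[X]).round(0))
for z in (0,.02,.04):
    print(z,[onz(c["h"],p,z).round(3).tolist() for p in [(200,109),(273,109),(201,126),(269,126),(225,57),(246,57),(224,105),(246,105)]])
# grip edges in g & h
for z in(.02,.03): print("g",[onz(c["g"],p,z).round(3).tolist() for p in [(238,0),(289,0),(238,56),(284,56),(180,64),(330,70),(180,110),(327,112)]])
print("seat front corners h,g",[proj(c[n],[w(Q,S["fr"]),w(Q,S["fl"])]).round(0).tolist() for n in "hg"])
E
```

```text
upR [ 0.617 -0.003  0.012] [0.0006 0.0006] h [[194. 114.]] g [[173.  84.]]
upL [0.6   0.124 0.012] [0.0001 0.0001] h [[273. 108.]] g [[333.  73.]]
loR [ 0.613 -0.005  0.003] [0.0006 0.0006] h [[193. 109.]] g [[172.  74.]]
loL [ 0.6    0.124 -0.005] [0.0001 0.0001] h [[271. 104.]] g [[327.  65.]]
0 [[0.614, 0.005, 0.0], [0.607, 0.127, 0.0], [0.646, 0.006, 0.0], [0.64, 0.125, 0.0], [0.529, 0.044, 0.0], [0.527, 0.075, 0.0], [0.605, 0.045, 0.0], [0.603, 0.081, 0.0]]
0.02 [[0.603, 0.007, 0.02], [0.597, 0.123, 0.02], [0.634, 0.007, 0.02], [0.628, 0.121, 0.02], [0.522, 0.044, 0.02], [0.52, 0.073, 0.02], [0.594, 0.044, 0.02], [0.593, 0.079, 0.02]]
0.04 [[0.593, 0.008, 0.04], [0.587, 0.119, 0.04], [0.622, 0.009, 0.04], [0.617, 0.117, 0.04], [0.516, 0.043, 0.04], [0.514, 0.071, 0.04], [0.584, 0.044, 0.04], [0.583, 0.077, 0.04]]
g [[0.555, 0.044, 0.02], [0.553, 0.077, 0.02], [0.59, 0.046, 0.02], [0.587, 0.08, 0.02], [0.598, 0.004, 0.02], [0.595, 0.117, 0.02], [0.635, 0.001, 0.02], [0.631, 0.125, 0.02]]
g [[0.554, 0.043, 0.03], [0.551, 0.075, 0.03], [0.586, 0.045, 0.03], [0.584, 0.077, 0.03], [0.594, 0.006, 0.03], [0.591, 0.113, 0.03], [0.63, 0.003, 0.03], [0.625, 0.121, 0.03]]
seat front corners h,g [[[187.0, 149.0], [286.0, 141.0]], [[158.0, 157.0], [365.0, 141.0]]]
```

Request:
move_arm([
  [[0.2,0.05,-1.2,0],[0.4,0.1,-2.4,0],[0.6,0.15,-3.6,0],[0.8,0.15,-4.8,0],[0.9,0.15,-5.8,0],[0.9,0.15,-6.4,0],[0.9,0.15,-6.8,0],[0.9,0.15,-6.8,0]],
])

```text
clock: 22.8
eef_pos: [0.5495, 0.0611, 0.0601]
orientation: [-0.037, 0.967, 0.057, 0.244]
force: [-0.7, -0.4, 0.2]
grip_width: 0.6
grasp_force: 0.0
```

```bash
python3 look.py i; python3 - <<'E'
import cv2
g=cv2.imread("pics/i.png").max(axis=2)
for y in range(0,330,8): print(y,''.join(" .:-=+*#%@"[9-min(9,int(v)//26)] for v in g[y,110:410:3]))
E
```

```text
22.8 [0.5495144  0.06111984 0.06013532] [[-0.878, -0.1, 0.468], [-0.045, 0.991, 0.128], [-0.476, 0.091, -0.875]] [ 0.28  0.15 -0.42  2.22 -0.03  0.28  1.55]
0 #######*#**####*##****######**#######*========-::::::::::::::::::..........................+=*%%%%%#
8 #############***##*###***############*======+=:::::::::::::::::::.....................==+%%%%%%#*#**
16 #############*##*###***#*##############=====-:.:..::::::::::::::::.....................=%%%#********
24 ==#######################*##############===-.::.:::::::.:::::::::.....................=%%%#******##*
32 =====##################################**-.::::::::::..:::::::::::...................=*%%%#*#*******
40 ========###############################=.:::.::::::....::.::::::::..................=#%%%#**********
48 ========++***######################*****=:::::::::.::...:...:::::..................=*%%%************
56 ==========+**********#######**************:::::::.:::.:::::..::::.................-*%%%#*******#****
64 ====+======**********************************-:::::.:.:.-*******..................=#%%#*************
72 ======
[... 2751 characters left out ...]
%.                                  +%%@@%%%%%%%@%@%%%@@@%%%%%%@@%%%%@
288 %%%%%%%@%%##**%%%%%%@@@%@%%%%%-                                    *%@%@%%%%%%%@@%%%##%%%@%%@%%%@%%%
296 %%#***********@%%%%%%%%%@%@%%#+++++++++++++++++++++++++++++++++++...%%%%%@%%%%%%%%%%####%%%%%%%%@%%%
304 %#*##*#*******@%%%%%%%%%%%%%%%++++++++++++++++++****############*###%%@%%%%@@%%%%@%%%#####%%%%%%%%%%
312 %###***#****#*%%%@%@@%@%%%%%%%#%%%@%%@@%%######*****++++*%%%%@%%%@:*@@@%%@%@%%%%%%%%##%##%%%%%%@%%%%
320 %%%##***###**#%@%@%%%@@%%%%%@%%@@%%@@%%%%%@%%@%%%%%%%%%%@%@%%%%%%@@%%@%%%%%%%%%@%%%=-#####%%%%%%%%%%
328 %%%%%@%%%...:+%@@%%@%%%%%@%%%%%@%@@@%%%%@%@%@%@@%%%@%%%%%%%@%%%%%%%%%%%@%%%@@%%%@@%=....*%%@@%%@@%@%
```

```bash
python3 - <<'E'
from roll import *
c={n:cam("wrist",pickle.load(open(f"pics/{n}.pkl","rb"))) for n in "hi"}
for z in(.015,.022,.03):print(z,[onz(c["i"],p,z).round(4).tolist() for p in [(224,152),(270,152),(222,184),(269,184),(222,216),(264,216),(220,256),(263,256)]])
for ph,pi in [((225,57),(224,150)),((246,57),(272,150))]:print(tri([ray(c["h"],ph),ray(c["i"],pi)]))
E
```

```text
0.015 [[0.5248, 0.0448, 0.015], [0.5238, 0.0733, 0.015], [0.5512, 0.0441, 0.015], [0.5506, 0.0763, 0.015], [0.5839, 0.0447, 0.015], [0.584, 0.077, 0.015], [0.6378, 0.0439, 0.015], [0.6393, 0.0829, 0.015]]
0.022 [[0.5197, 0.0447, 0.022], [0.5188, 0.0717, 0.022], [0.5449, 0.044, 0.022], [0.5443, 0.0746, 0.022], [0.5759, 0.0445, 0.022], [0.576, 0.0752, 0.022], [0.6271, 0.0438, 0.022], [0.6285, 0.0808, 0.022]]
0.03 [[0.514, 0.0444, 0.03], [0.5131, 0.0698, 0.03], [0.5376, 0.0438, 0.03], [0.5371, 0.0725, 0.03], [0.5668, 0.0443, 0.03], [0.5669, 0.0731, 0.03], [0.6149, 0.0436, 0.03], [0.6162, 0.0784, 0.03]]
(array([0.52460408, 0.04439575, 0.01314994]), [np.float64(0.0004567434789528748), np.float64(0.0004567434789528568)])
(array([0.52135749, 0.07371554, 0.01640679]), [np.float64(0.00030321918140395254), np.float64(0.0003032191814039359)])
```

Request:
move_arm([
  [[0,0,-0.3,0],[0.05,0,-0.6,0],[0.05,0,-0.9,0],[0.05,0,-1.1,0],[0.05,0,-1.25,0],[0.05,0,-1.3,0],[0.05,0,-1.3,0],[0.05,0,-1.3,0]],
])

```text
clock: 23.85
eef_pos: [0.5529, 0.0608, 0.0101]
orientation: [-0.037, 0.967, 0.057, 0.246]
force: [-0.5, -0.8, -0.9]
grip_width: 0.601
grasp_force: 0.0
```

Request:
move_arm([
  [[0,0,0,0],[0,0,0,0],[0,0,0,0],[0,0,0,0],[0,0,0,0],[0,0,0,0],[0,0,0,0],[0,0,0,0]],
], gripper=0.8, newtons=20)

```text
clock: 24.85
eef_pos: [0.5529, 0.0608, 0.0101]
orientation: [-0.037, 0.967, 0.057, 0.246]
force: [-2.5, -0.7, 6.4]
grip_width: 0.367
grasp_force: 19.0
```

Request:
move_arm([
  [[-0.1,0,0.2,0],[-0.3,0,0.5,0],[-0.5,0,0.9,0],[-0.7,0,1.4,0],[-0.8,0,2,0],[-0.9,0,2.7,0],[-1,0,3.4,0],[-1,0,4,0]],
])

```text
clock: 25.85
eef_pos: [0.5113, 0.0609, 0.1702]
orientation: [-0.037, 0.967, 0.056, 0.245]
force: [-0.2, 0.3, -2.1]
grip_width: 0.347
grasp_force: 20.2
```

```bash
python3 look.py j; python3 - <<'E'
from h import *
s=r.sense();print(s["force"],s["moment"],s["grip_width"],s["grasp_force"])
g=cv2.imread("pics/j.png").max(axis=2)
for y in range(0,320,8): print(y,''.join(" .:-=+*#%@"[9-min(9,int(v)//26)] for v in g[y,80:430:3]))
E
```

```text
25.85 [0.51132592 0.06086971 0.17020166] [[-0.877, -0.1, 0.469], [-0.045, 0.991, 0.128], [-0.478, 0.091, -0.874]] [ 0.4  -0.13 -0.49  2.19 -0.26  0.58  1.73]
[2.47639023 1.08755518 0.31383948] [-0.14963297  0.59195486 -0.10291274] 0.3471053192534638 20.24201899766922
0 .....:====+=+==+===++===++*###**#******#*#*====+===-::::::::::::::...................................................
8 ........=====+=++=+++=+=+**##*#**#****###**=======+-***::::::::::::..................................................
16 .:====+========+==+=+=++++**#***#*##***###*##-+=====-**:::::::::::..................+*%*.............................
24 ..===+=======+======++=+==***##########*########====***:::::::::::............:.+%%%#***#............................
32 ...+================+===++=**###########*###########***::::::::::..........+#%%#**********-..........................
40 ....==+==========+=====+=++=+*##########*##########***=::::::::::..........*%****#******#**..........................
48 ......============+++=+=+=+===+*##############*++*****::::::::::::........-%#*********#**#**.............
[... 3332 characters left out ...]
%%%%%%@@@@@%@@@@%@%%%%%%%%%%############%@@%@%%%%%%%%%%@%@%@%@%%%%@%@@@%%%%%*....%%%%%%%#%
280 @*.......=%@%@%%@%%@%%@%%%@%%%@@@@%@%%%%%%%%@%#%%@%%%%%%%%%##%#####%=%%%%%@%@%@@%%@@%@@@%%%%%%%@%%@@%%@@@@@%+%%%%%%%%
288 ****+#%@%%%%@%%%@%@@%%%%#***%%%@@@%%@%%%%@%@%%#%*%%%%%%%%%%#%#####%%:-%@%%%%%%%%@%%%%@##%%%%#%%%%%@%%%@%%@%@@%%%%%%%#
296 +%%%%%%%%@%%%%@%%%%%%##*****#*%@@%%%%%@%%%%%@%+#@@%%%%%%%%%%%#####%%@@#=@%%@%@%%%@%%%@@#%#%%%%%%%%%@%@%%%%@%%@%%%@%%@
304 @%@%%%%@@@@@%%%%%.=%%##****###%@@%%@%%%%%%%%@#*@@@%%%%%%%%%%###%##%%@@#*%@@@%%%%%%%%%%@#%#%#%%%%%@%-+%%@@%@@%@%%%@@@@
312 %%%@%%%%%@%%%%....+%%%##***#*#@@@%@@@%%@%%@%@%@@@%@%%%%%%%%%%%%#%%%@%@@%%%%%%%%%@@@%%%%%%%%#%%%%%%%+====%@@@@%@@@%%@%
```

```bash
python3 - <<'E'
from roll import *
s=pickle.load(open("pics/j.pkl","rb"));C=cam("wrist",s)
T=R.from_quat(s["orientation"]).as_matrix();G=s["eef_pos"]-.019*T[:,2];print(G)
print("seat",proj(C,[w(Q,S[k]) for k in("fr","fl","bl","br")]).round().tolist())
V={"bodyTopFront L,R":[(-18,48,24),(-18,-48,24)],"TopBack":[(18,48,24),(18,-48,24)],"BotFront":[(-18,48,0),(-18,-48,0)],"BotBack":[(18,48,0),(18,-48,0)],"gripbase":[(-11,15,24),(-11,-15,24)],"gripTopF":[(-11,15,96),(-11,-15,96)],"gripTopB":[(11,15,96),(11,-15,96)]}
for th in(0,15,30,60,80,95):
    Rm=R.from_euler("z",.06)*R.from_euler("y",-th,degrees=True)
    print(th,{k:proj(C,[G+Rm.apply((np.array(p)-[0,0,76])/1000) for p in v]).round().astype(int).tolist() for k,v in V.items()})
E
```

```text
[0.5024101  0.05844658 0.18680397]
seat [[171.0, 235.0], [305.0, 223.0], [306.0, 280.0], [180.0, 292.0]]
0 {'bodyTopFront L,R': [[326, 158], [162, 161]], 'TopBack': [[314, 199], [173, 205]], 'BotFront': [[316, 136], [168, 138]], 'BotBack': [[307, 177], [177, 181]], 'gripbase': [[271, 168], [221, 169]], 'gripTopF': [[293, 276], [221, 280]], 'gripTopB': [[286, 299], [223, 303]]}
15 {'bodyTopFront L,R': [[320, 172], [167, 177]], 'TopBack': [[313, 219], [175, 225]], 'BotFront': [[310, 158], [174, 161]], 'BotBack': [[305, 201], [180, 206]], 'gripbase': [[269, 184], [222, 185]], 'gripTopF': [[293, 262], [221, 266]], 'gripTopB': [[289, 298], [223, 303]]}
30 {'bodyTopFront L,R': [[316, 189], [171, 194]], 'TopBack': [[314, 239], [176, 246]], 'BotFront': [[306, 182], [178, 186]], 'BotBack': [[304, 226], [181, 232]], 'gripbase': [[268, 201], [223, 203]], 'gripTopF': [[292, 248], [220, 252]], 'gripTopB': [[291, 293], [222, 298]]}
60 {'bodyTopFront L,R': [[313, 228], [175, 234]], 'TopBack': [[319, 281], [174, 290]], 'BotFront': [[305, 232], [181, 238]], 'BotBack': [[310, 280], [181, 288]], 'gripbase': [[268, 240], [224, 242]], 'gripTopF': [[288, 222], [220, 225]], 'gripTopB': [[293, 274], [221, 278]]}
80 {'bodyTopFront L,R': [[315, 255], [176, 263]], 'TopBack': [[327, 309], [171, 320]], 'BotFront': [[308, 267], [181, 275]], 'BotBack': [[318, 317], [178, 328]], 'gripbase': [[270, 267], [225, 270]], 'gripTopF': [[285, 211], [220, 213]], 'gripTopB': [[292, 255], [221, 259]]}
95 {'bodyTopFront L,R': [[318, 276], [175, 285]], 'TopBack': [[335, 329], [166, 343]], 'BotFront': [[313, 295], [180, 304]], 'BotBack': [[327, 346], [173, 360]], 'gripbase': [[272, 288], [226, 292]], 'gripTopF': [[282, 206], [220, 209]], 'gripTopB': [[291, 241], [220, 244]]}
```

Request:
move_arm([
  [[0.7,0.1,0,0],[1.4,0.2,0,0],[2,0.3,0,0],[2.4,0.3,0,0],[2.4,0.3,0.3,0],[2.4,0.3,0.6,0],[2.4,0.3,0.9,0],[2.45,0.3,1.2,0]],
])

```text
clock: 26.9
eef_pos: [0.6084, 0.0724, 0.2172]
orientation: [-0.037, 0.968, 0.056, 0.244]
force: [-2.3, -1.4, -4.4]
grip_width: 0.35
grasp_force: 19.9
```

Request:
move_arm([
  [[0,0,0.2,0],[0.05,0,0.45,0],[0.1,0,0.7,0],[0.15,0,0.95,0],[0.2,0,1.15,0],[0.25,0,1.3,0],[0.3,0,1.45,0],[0.3,0,1.5,0]],
])

```text
clock: 27.9
eef_pos: [0.6227, 0.0728, 0.278]
orientation: [-0.037, 0.967, 0.057, 0.245]
force: [-2.0, -0.8, -5.4]
grip_width: 0.349
grasp_force: 21.4
```

```bash
python3 look.py k; python3 - <<'E'
from h import *
s=r.sense();print(s["force"],s["moment"],s["grip_width"],s["grasp_force"])
g=cv2.imread("pics/k.png").max(axis=2)
for y in range(80,320,8): print(y,''.join(" .:-=+*#%@"[9-min(9,int(v)//26)] for v in g[y,80:430:3]))
E
```

```text
27.9 [0.62273149 0.07283978 0.27804428] [[-0.877, -0.1, 0.471], [-0.044, 0.991, 0.128], [-0.479, 0.092, -0.873]] [ 0.4   0.04 -0.54  1.79 -0.06  0.81  1.54]
[-2.52241555  0.55327299 -3.43390245] [-0.313243    1.58403864  0.05860435] 0.3472817050151961 21.485461592674255
80                      :=========++--------+++++++++++++++++++++++++-...         .......     .                         
88                     :==========+++++++++++++++++++++++++++++++++++:..       ...  ...    ...                  ...     
96                     -===========++++++++++++++***+=---------------=****:. ...  ..   -.   .                           
104                      ======+++##++++++++************--------------******-.......   =*++++                     .======
112                       -=====******++++++**************=---------=***=-++#:....    +++++*....               .=====++++
120                         ====+++++***++++++++************=-*+-:::-*=-**++*:      .++++++   =+:.             ====*+++++
128                            +#*+*#++++++++****************+*-=----+-:+****:     :*++++.   %%%%%%%
[... 2127 characters left out ...]
@%%%%%%%%%%%%%%%%%%#%%*******************#@%%%%%%%%%%%%%%%%%%%%%@%%%@@%@%%%%*==-----------
280    ..:.:.+%%%%@%%%%%%%%%%%%%%%%%%%%%%%%%%%%%%%#%%********************%%%@%%%%%%%%%%%%%%%%%%%%%%%%%%%%%%%%%%%=--------
288 =    *%@%%%@%%@%%%%%%%%%#***%%%%%%%%%%%%%%%%%%##*********************#%%%%%%%%%%%%%%%%##%####%%%%%%@%%%%%%%@@%%%*--==
296 -%%%%%%@%%%@%%@%@%%%###******%%@%%%%%%%%%%@%%%+#**********************#.%%%%%@%%%%@%%%%######%%%%%%%%%%%%%@%%%%%%%%%%
304 %%%%%%%%%%%%%%%%%--####*******%%%@%%%%%%%%%%@#**************************%%%%%%%%%%%%@%%######%%%%%%==%%%%%%%%%%%%%%%%
312 %%%%%%@@%%%%%%....:%%##*******%%%@%%%%%%%%%%%%%%%@%##************##%%%%%%@%%%%%%%%%@%%%%#####%%%%%%=====%%%%%%%%%%@%%
```

Request:
move_arm([
  [[-0.7,0,0,0],[-1.5,-0.3,0,0],[-1.7,-1.5,0,-0.04],[-1.7,-2.8,0,-0.08],[-1.6,-4.1,0,-0.12],[-1.5,-5.4,0,-0.16],[-1.4,-6.7,0,-0.2],[-1.3,-8,0,-0.25]],
])

```text
clock: 28.95
eef_pos: [0.5714, -0.2497, 0.2791]
orientation: [0.085, 0.964, 0.025, 0.252]
force: [0.9, -0.3, -1.7]
grip_width: 0.348
grasp_force: 21.5
```

Request:
move_arm([
  [[0,-0.6,-0.5,0],[0,-1.1,-1.2,0],[0,-1.2,-2,0],[0,-1.2,-2.6,0],[0,-1.2,-3,0],[0,-1.2,-3.2,0],[0,-1.2,-3.3,0],[0,-1.2,-3.3,0]],
])

```text
clock: 29.95
eef_pos: [0.571, -0.2953, 0.1464]
orientation: [0.084, 0.964, 0.025, 0.251]
force: [0.4, 0.1, -2.4]
grip_width: 0.344
grasp_force: 21.5
```

```bash
python3 look.py l; python3 - <<'E'
from h import *
s=r.sense();print(s["force"],s["grip_width"],s["grasp_force"])
T=R.from_quat(s["orientation"]).as_matrix();print("grasp pt",s["eef_pos"]-.019*T[:,2])
t=r.snapshot("top")[:,:,::-1];cv2.imwrite("pics/t4.png",t)
g=cv2.imread("pics/l.png").max(axis=2)
for y in range(80,320,8): print(y,''.join(" .:-=+*#%@"[9-min(9,int(v)//26)] for v in g[y,80:430:3]))
E
```

```text
29.95 [ 0.57100025 -0.29533106  0.1464148 ] [[-0.86, 0.149, 0.488], [0.174, 0.985, 0.007], [-0.48, 0.091, -0.873]] [ 0.73  0.22 -0.16  1.89 -0.41  0.64  2.25]
[-0.4803594   0.71011979 -3.44136222] 0.34797534337519237 21.452958583831787
grasp pt [ 0.5617812  -0.29561233  0.16324664]
80 -:........==++===++*###++++***************************+---::::::-:::.::::::::::.....=+*##*-:  ........ .... .........
88 ---...........:===++*##*++++**************************-:-:::--::::::::-::::::.....:.=*###-:....  ......... ..........
96 ====:..............+*##*:=+++++*********************************=:-:::-::::......:.=+*#*=...... .....................
104 ===-=+:............-+*#*::.:.-++++********************************=:-----::......:.+###+:......................... . 
112 =--==-=:............::+**::.:++++++++++****************************---:--:......:.+*##+:.............................
120 =====-==:............:-#*::.:+++++++++*****************************-----:::::..::+*##*-:....................... . . .
128 =========-...........-.=**::.:+++++++++***************************:--------....:-+##
[... 2139 characters left out ...]
@%%@%%%@%%%%%%%@%%%#%%...................-@@%%%%%%%%%@@%%%%%%%%@%%%%%@%@%%%@+...   ..::=++
280 =========*%%%%@%%%%%%%%@%%%@%%@%%%@%@%%@@@@%%%#%#....................%%@@%%%%%%@%%%%%%%%%%%%%%%%@%%%%%%%%%%%-:.......
288 ===--%%%%%%@%%%%%@%%%%%%#*%%%%%%%@%%%%@%%%%%%%#%.....................-%%%%%%%%%%%%@%@@#######%%%@%%%%%%%%@@%%%%%#++++
296 +%%%%%%%%%%%%%%%%%%%%##******%%%%@%%@%%%%%%%%%+*......................#.%%%%@%%%%@%%%%%######%%%%%@@%%%%%%%%%%%%%%@%%
304 %@%%@@@%%@%@%%@@%=*%###*******%%%%%%%%@%@@%%%-..........................*%@%@%%@@@@%@%%##%##%%%%%%@++%%@@%%%%%%%%%%%%
312 %%%@%%%@%@%%@%====+@%###******%%@@%%%%%@@%%%%@%%%%#--:::.........:+%%%%%%%%%%%%%%%%%%%%@%###%%%%%%%+:...@%%%%%%@%%%%%
```

Request:
move_arm([
  [[0,0,-0.3,0],[0,0,-0.6,0],[0,0,-0.9,0],[0,0,-1.2,0],[0,0,-1.4,0],[0,0,-1.55,0],[0,0,-1.65,0],[0,0,-1.7,0]],
])

```text
clock: 31.05
eef_pos: [0.5707, -0.2953, 0.0777]
orientation: [0.084, 0.964, 0.026, 0.251]
force: [-0.7, 0.4, -2.2]
grip_width: 0.347
grasp_force: 21.4
```

```bash
python3 - <<'E'
from h import *
s=pickle=None
import pickle
C=cam("wrist",pickle.load(open("pics/l.pkl","rb")))
for z in(.025,):print([onz(C,p,z).round(3).tolist() for p in [(143,80),(158,160),(166,190),(335,80),(317,160)]])
s=r.sense();print(s["clock"],s["eef_pos"],s["force"])
E
```

```text
[[0.518, -0.361, 0.025], [0.593, -0.379, 0.025], [0.631, -0.386, 0.025], [0.546, -0.214, 0.025], [0.626, -0.228, 0.025]]
31.05 [ 0.57068833 -0.29527819  0.07771139] [-0.68448848  0.3596095  -2.17295565]
```

Request:
move_arm([
  [[0,0,-0.05,0],[0,0,-0.1,0],[0,0,-0.15,0],[0,0,-0.2,0],[0,0,-0.25,0],[0,0,-0.25,0],[0,0,-0.25,0],[0,0,-0.25,0]],
])

```text
clock: 32.05
eef_pos: [0.5707, -0.2953, 0.0679]
orientation: [0.084, 0.964, 0.026, 0.251]
force: [-1.2, 0.6, -2.0]
grip_width: 0.348
grasp_force: 21.4
```

Request:
move_arm([
  [[0,0,-0.05,0],[0,0,-0.1,0],[0,0,-0.15,0],[0,0,-0.2,0],[0,0,-0.2,0],[0,0,-0.2,0],[0,0,-0.2,0],[0,0,-0.2,0]],
])

```text
clock: 33.05
eef_pos: [0.5742, -0.2945, 0.064]
orientation: [0.082, 0.963, 0.025, 0.254]
force: [-3.4, 6.7, 18.7]
grip_width: 0.35
grasp_force: 25.4
```

Request:
move_arm([
  [[0,0,0.05,0],[0.05,0,0.07,0],[0.1,0,0.07,0],[0.15,0,0.07,0],[0.2,0,0.07,0],[0.25,0,0.07,0],[0.25,0,0.07,0],[0.25,0,0.07,0]],
])

```text
clock: 34.05
eef_pos: [0.5816, -0.296, 0.0641]
orientation: [0.084, 0.964, 0.025, 0.252]
force: [-2.7, 2.7, 7.8]
grip_width: 0.344
grasp_force: 24.9
```

Request:
move_arm([
  [[0,0,0,0],[0,0,0,0],[0,0,0,0],[0,0,0,0],[0,0,0,0],[0,0,0,0],[0,0,0,0],[0,0,0,0]],
], gripper=0.45)

```text
clock: 35.05
eef_pos: [0.5806, -0.2952, 0.0626]
orientation: [0.084, 0.964, 0.026, 0.251]
force: [-0.6, 0.5, -0.7]
grip_width: 0.548
grasp_force: 0.0
```

```bash
python3 look.py m; python3 - <<'E'
import cv2
g=cv2.imread("pics/m.png").max(axis=2)
for y in range(100,320,6): print(y,''.join(" .:-=+*#%@"[9-min(9,int(v)//26)] for v in g[y,80:430:3]))
E
```

```text
35.05 [ 0.58061006 -0.29521183  0.06257462] [[-0.86, 0.149, 0.488], [0.174, 0.985, 0.007], [-0.479, 0.091, -0.873]] [ 0.74  0.36 -0.2   1.93 -0.47  0.47  2.34]
100 ++**#*#*#+++++++++++++++++++++******************************************:::::.......::::::::........++********-..    
106 ++***#**#*+++++*******++++++++**************************=-*************=:::::::::::::::::::........++********-:.     
112 =++*#*#**#+++++*******************************************:************:::::::::::::::::::.........+*****#**=:.      
118 =+++***##**+++++*******************************************************-:::::::::::::::::........+++*******=:.       
124 ==+++**##*#++++++**+**************************************************=::::--.:::::::::::........++*******=:.        
130 ==+++**##*#**++++**==***********+*************************************==*****:::::::::::........++*******=:.         
136  ..+++**##***+++++***************++=:-:::--=*************************+::********:::::::........=+*******=:.          
142 . . +++**#**#*++++++**************-::::::-::::-************************++*+-..:+++
[... 2873 characters left out ...]
%%%%%%%%@%@%%%%           %%%%%%%%%%%%%%%###%%%%-%%%%%%%%%%@@%%%%#%%%%%%%%%%@%%%%%%%%%%%%%
292 %%%%%%%%%%%%%%%%*********#%@%%%%%%%%@%%%#+           =%%%%%%%%%%%%%%%%%%%%% %%%%%%%%%%%%%%%%######%%%%%%@%%%%%%%%%%%%
298 %%%%%%%%%%%%%#***********#%%%%%@%%%%%%%%%             *%%%%%%%%%%%%%%%%%%%= .%%%%%%%%%%%%%%%######%%%%%%%%%%%%%%%%%%%
304 %%%%%@%%%%%%##***********%%%%%%%%%%%%%%%%              #%%%%%%%%%%%#+-:      @%%%%%%@%@%%@%%#######%%%%%%%%%%%%%%%%%%
310 @%@%%%%%#-%%###**********%%%%@@%%%%%@%%%%.               .                  +%%%%@%%%%%%@%%%#####%%%%%%%%%%%+%%%%%%%%
316 %%%%%@%---%%%%#**********%%%%%%%%%%%%%%%%%%%%%%%%%%%%%%%%#-+#%@%%%%%%%%%%%%%%%%%%@%%%%%%%%%@%#####%%%%%%%%%++++%%%%%%
```

Request:
move_arm([
  [[0,0,0,0],[0,0,0,0],[0,0,0,0],[-0.05,0,0.1,0],[-0.25,0,0.45,0],[-0.5,0,0.9,0],[-0.8,0,1.5,0],[-1.1,0,2,0]],
], gripper=0)

```text
clock: 36.1
eef_pos: [0.536, -0.2956, 0.1447]
orientation: [0.084, 0.964, 0.025, 0.251]
force: [-0.9, 0.4, -0.4]
grip_width: 1.0
grasp_force: 0.0
```

Request:
move_arm([
  [[-0.3,0,0.6,0],[-0.6,0,1.2,0],[-0.9,0,1.8,0],[-1,0,2.4,0],[-1,0,2.4,0],[-1,0,2.4,0],[-1,0,2.4,0],[-1,0,2.4,0]],
])

```text
clock: 37.1
eef_pos: [0.4964, -0.2949, 0.2377]
orientation: [0.084, 0.964, 0.026, 0.25]
force: [-0.0, 0.2, -0.1]
grip_width: 1.003
grasp_force: 0.0
```

```bash
python3 look.py n; python3 - <<'E'
import cv2
from h import *
cv2.imwrite("pics/t5.png",r.snapshot("top")[:,:,::-1])
g=cv2.imread("pics/n.png").max(axis=2)
for y in range(60,250,5): print(y,''.join(" .:-=+*#%@"[9-min(9,int(v)//26)] for v in g[y,130:400:2]))
E
```

```text
37.1 [ 0.49644148 -0.29485105  0.23766098] [[-0.861, 0.149, 0.487], [0.175, 0.985, 0.009], [-0.478, 0.092, -0.874]] [ 0.81  0.01 -0.14  1.9  -0.42  0.87  2.29]
60 :++++++++*+:::::::::+**#################################################*###############**#**+**-::::::::::::::::::::::::::::::::::::::
65 ::::+++++++-::::::::++========================########*+++++++++++*********#######################=::::::::::::::::::::::::::::::::::::
70 ::::::=+*+-::::::::::+=*#+==--========-====---------------=---===========++++++++========------:::::--:::::::::::::::::::::::::::::::::
75 :::::::::::::::::::::*==##------=======-----------------------------------======-------------+*###*--::::::::::::::::::::::::::::::::::
80 -----::::::::::::::::-+=+#=------======-----------------------------------====---------------**###=-:::::::::::::::::::::::::::::::::::
85 =-----::::::::::::::::+-=#+---------===------------------------------------------------------*###+--:::::::::::::::::::::::::::::::::::
90 *=----::::::::::::::::+--#*-----------------------------------------------------------------*###*=-::::
[... 3671 characters left out ...]

225 +++++===#+*+**+++++++++++++++++=-::::::::::::::::::::::::::::::::::::::::::::::::::::::::::::::::::::::::::::::::::::::::::::::::-*****
230 +++++++++++++++++++++++++++++++++-:::::::::::::::-::::::::::::::::::::::::::::::::::::::::::::::::::::::::::::::::::::*****************
235 ++++++++++++#####@@@#+++++++++++++-:::::::::::::::::::::::::::::::::::::::::::::::::::::::=#%@#-:::::::::*@@%#####*********************
240 ++++++++++#####@@%%%@++++++++++++++=:::::::::::::::::::::::::::::::::::::::::::::::::::-:=%##************@@@@@%#####******************+
245 +++++%@%#####@@%%@@@@#++++++++++++++=:::::::::::::::::::::::::::::::::::::::::::::::::**##*******#*****#*@@@@@@@@#####%@@*+=-::::::::::
```

```bash
python3 - <<'E'
from roll import *
C=cam("wrist",pickle.load(open("pics/n.pkl","rb")))
V={"topBL":(11,15,96,272,187),"topBR":(11,-15,96,247,188),"topFL":(-11,15,96,272,174),"topFR":(-11,-15,96,244,174),"bL":(-11,15,24,268,138),"bodyFR":(-18,-48,24,214,139),"bodyFL":(-18,48,24,290,128)}
X=np.array([v[:3] for v in V.values()])/1000;m=np.array([v[3:] for v in V.values()],float)
def g(p): return (proj(C,R.from_euler("zyx",[p[2],p[3],p[4]]).apply(X)+[p[0],p[1],.003])-m)
f=least_squares(lambda p:np.r_[g(p).ravel()],[.57,-.29,.1,0,0]);print(f.x.round(3),np.sqrt((f.fun**2).mean()));print(g(f.x).round(1).tolist())
f=least_squares(lambda p:g(np.r_[p,0,0]).ravel(),[.57,-.29,.1]);print(f.x.round(3),np.sqrt((f.fun**2).mean()))
# bystanders in top view
d=cv2.absdiff(cv2.imread("pics/top0.png"),cv2.imread("pics/t5.png")).max(axis=2)
for n,(x,y) in {"timer":(259,232),"b1":(191,214),"b2":(220,226)}.items():print(n,d[y-14:y+14,x-14:x+14].mean())
print(r.sense()["clock"])
E
```

```text
[ 0.584 -0.287 -0.053 -0.017  0.024] 1.3256610997638079
[[0.4, -0.4], [-0.2, 1.6], [-0.7, -1.9], [0.5, 1.2], [-2.7, -1.1], [2.2, -0.8], [0.5, 1.2]]
[ 0.582 -0.289 -0.076] 1.4280662249489229
timer 4.80484693877551
b1 4.728316326530612
b2 4.848214285714286
37.2
```

Block upright near the tray's middle, bystanders unmoved, arm clear.

```bash
python3 -c "
from plant import r
print(r.finish_job())"
```

```text
the job is handed in; nothing more can be done
None
```

The nozzle block was handed in at about 37 s, standing upright in the wash tray and released with the arm clear, but no verdict came back: I pushed its grip rather than held it, and as the second end came free it slid off the seat to the table and had to be picked up and righted against the hopper; the timer and bark look unmoved.

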